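# Weigh the round bait cake

## Robot

A 6-joint arm with a two-finger parallel gripper is mounted at the origin on the work surface. World frame = base frame: x ahead of the robot, y to its left, z up, the work surface at z = 0. Lengths are in m, angles in rad, forces in N, time in s.
With the tool pointing down it reaches from about 0.425 to 0.95 m from the base axis. Payload 3.5 kg.
Tool frame: the origin (TCP) lies on the centre line of the jaws, within the pads' length; the fingertips stand 25 mm ahead of it and the grasp point (between the pads) lies 6 mm ahead of it (ctrl.finger_overhang is the distance from the TCP to the fingertips, in m); z points along the fingers, y is the line along which they close (so a half turn about z gives the same grasp; the last joint's range is limited). The gripper opens to 85 mm and grips with 20 to 120 N. Pads are 22 mm wide; open, the fingers measure 114 mm over their backs; the gripper's body (76 mm by 85 mm) begins 54 mm behind the grasp point. The pads swing forward as they close: fully open they stand 13 mm farther back than shut.
Start: joints at [-1.348, 0.286, 1.577, -0, 1.279, -0.15], TCP at [0.246, -0.629, 0.256] pointing down, gripper open.
Joint ranges: [-2.77, 2.77], [-0.9, 2.22], [0.21, 2.48], [-1.53, 4.67], [0.24, 2.81], [-2.84, 2.84]. Speed limits (rad/s): [2.79, 2.79, 3.14, 3.14, 3.14, 3.14].

## Interface

Orientations are given as a unit quaternion [x, y, z, w].
In Python, from plant import get_state, imaging, job, ctrl gives the robot as it stands.
- The arm moves only by the tool jog_arm, never from a script. Its argument "increments" is a list of rows, each an object of numbers: "dx", "dy", "dz": the shift along the world's x, y, z each as a share of 12 cm, from -1 to 1; "ax", "ay", "az": the turn, a rotation vector about the world's x, y, z each as a share of pi/2 rad, from -1 to 1; "gripper": the gripper command: -1 is shut, 1 is fully open, values between are in proportion. A call has 1 to 10 rows; each row is the pose to reach, as a shift and turn from the pose commanded when the call began; what a row does not reach only later rows make up. A row lasts 1/10 s, in which the tool goes at most 50 mm and 8.59 degrees, less where a joint would pass 70% of its speed; a pose out of reach is approached as far as the arm can. A call with a number of a shift or a turn outside -1 to 1 is refused whole. A call with a gripper value outside its range is refused whole. The fingers move at their own pace and stop on an object; "force" is the grip in N (left out, the last holds). Time passes only in rows, so rows that repeat a pose let the fingers close. It gives the time, the measured TCP pose, the force, the opening and the grip force at its end, in the units of the state.
- get_state(): the state, without advancing time (a new reading comes with each control period).
- imaging.read_camera(name): name is "side" or "top"; returns a dict with "frame" (420x560x3 uint8, blue, green, red), "depth" (420x560 float32, m along the optical axis (not along the pixel's ray), 0 where there is no reading), "camera_matrix" (3x3 intrinsics, pixels), "extrinsics" (4x4, takes a point from camera to world coordinates). Camera axes: x right, y up, looking along -z (the intrinsics and any distortion apply to the point x, -y, -z); pixel columns grow to the right and rows downward; lengths in m; the calibration is good to about 2 mm. A picture is of the moment at which its call begins.
- job.sign_off(): hands the job in; it is judged then, once.
The state is a dict: "time": time; "qpos": joint angles; "dq": joint speeds; "joint_efforts": joint torques, N m; "eef_pos": TCP position; "tcp_rot": TCP orientation; "contact_force": force on the tool from outside, world axes, zero at the start; "wrist_torque": the same for the moment, N m; "opening": opening from 0.0 (shut) to 1.0 (fully open); "finger_force": force on a finger pad.
Only numpy, scipy, OpenCV 4.12 (cv2) and the standard library are available. Lean on these libraries where they do the work, as an engineer would, in place of code of your own. Each camera call takes 0.05 s, during which the arm holds its last target. There are 200 camera calls.

## Task

Take the lifter by its upright grip, slide its blade under the round bait cake on the wooden curing stand and lift it off, then lower it gently onto the middle of the two steel rails of the scale so that it lies flat, and draw the blade out. Lay the lifter flat back on its black rubber mat and let go. Do not touch the cake with the robot itself, do not let it fall, and leave the square cake and the jars where they are.

Things in the scene. Friction and masses are not known exactly. Their poses are not given: they have to be found in the camera images.
- lifter_grip (a point): Lifter (flat spatula, 0.22 kg): steel blade 172 x 56 x 3 mm with an upright wooden grip, 36 mm along the blade, 26 mm across, top 69 mm above the blade's underside. Point: on the grip's axis, 45 mm above that underside. +x along the blade to the tip (150 mm ahead; rear end 22 mm behind), +z up. Pinch firmly (40 N or more) from above; closing along the blade best keeps it level.
- lifter_mid (a point): the middle of the lifter's blade (half-way along, across and through its thickness), 64 mm ahead of the grip and 43.5 mm below the point lifter_grip; same axes
- round_center (a point): the round bait cake to be weighed: a brown pressed rigid disc 120 mm across and 16 mm thick, about 0.18 kg, lying across the two rails of one of the stand's two bays; this point is its centre, half-way up (8 mm above its underside)
- square_center (a point): the square bait cake of the same brown stuff, 110 x 110 x 16 mm, 0.2 kg, lying in the stand's other bay, to be left alone; this point is its centre, half-way up
- stand: Fixed curing stand, base 140 x 280 x 4 mm; origin centre of underside. Two bays, 72 mm either side of it along y, each of two wooden rails 130 long, 10 wide, tops 28 mm above the counter, floor between at 4 mm, 70 mm clear between, so the blade fits between them under the cake. +x: along the rails, the way the blade slides in from the open -x end. Cakes lie within 10 mm of a bay's centre.
- cradle (a point): Middle of the scale's cradle at rail-top height, 56 mm above the counter. Fixed scale: black body 150 x 150 mm, steel deck at 32 mm, on it two steel rails 130 long, 10 wide, 24 mm high, 70 mm clear between, both ends open; the cake lies across them, the blade fits between. +x along the rails; a low display (24 mm high) juts out 33 mm at the +x end: draw the blade out along -x.
- mat_top (a point): middle of the top face of the fixed black rubber mat, 210 mm long (along its x) x 85 mm wide x 2 mm thick, flat on the counter, on which the lifter lies at the start, blade tip towards the mat's +x
- jar_a_center (a point): screw-top bait jar, 62 mm across, 85 mm tall, a bystander to leave alone; this point is its centre, half-way up
- jar_b_center (a point): screw-top bait jar, 62 mm across, 85 mm tall, a bystander to leave alone; this point is its centre, half-way up
- jar_c_center (a point): screw-top bait jar, 62 mm across, 100 mm tall, a bystander to leave alone; this point is its centre, half-way up
- tub_d_center (a point): screw-top bait jar, 62 mm across, 60 mm tall, a bystander to leave alone; this point is its centre, half-way up
Mind the look-alikes: they are no part of the job. What is shaped like the part that bears lifter_grip but blue or red is not meant.

How it is judged:
On the way:
1. the round cake is lifted at least 25 mm off the stand's rails, lying on the lifter's blade (height (world z) of round_center above 0.061 m and contact force between round_cake and lifter above 0.5 N and angle between round_center's own z axis and vertical below 0.4 rad), for 0.2 s.
At the end, for the whole second after the job is handed in: Round cake at rest and flat (0.06 rad) on the scale's rails, centre within 25 mm of the cradle's middle, 4 to 12 mm above the rail tops, clear of the lifter; lifter at rest and flat (0.07 rad) on its mat, blade middle within 50 mm of the mat's middle and under 8 mm above the counter (horizontal distance between round_center and cradle below 0.025 m and z of round_center in the frame of cradle between 0.004 and 0.012 m and angle between round_center's own z axis and vertical below 0.06 rad and linear speed of each of round_cake, lifter below 0.02 m/s and contact force between round_cake and lifter below 0.1 N and horizontal distance between lifter_mid and mat_top below 0.05 m and angle between lifter_mid's own z axis and vertical below 0.07 rad and height (world z) of lifter_mid below 0.008 m); the robot touches nothing.
It fails at once if the robot's fingers or arm touch the round cake (over 0.5 N) (contact force between any of the fingers, the arm and round_cake above 0.5 N).
It fails at once if the round cake falls to the counter (centre below 25 mm) or tips more than 0.6 rad (height (world z) of round_center below 0.025 m or angle between round_center's own z axis and vertical above 0.6 rad).
It fails at once if the round cake is dropped or banged onto the scale (over 40 N) (contact force between round_cake and scale above 40 N).
It fails at once if the square cake is moved more than 20 mm (distance of square_center from where it was at the start of the episode above 0.02 m).
It fails at once if a jar is moved more than 30 mm (distance of any of jar_a_center, jar_b_center, jar_c_center, tub_d_center from where it was at the start of the episode above 0.03 m).
It also fails if it takes over 64 s, if anything falls off the work surface, if the arm or the gripper's body presses on something with over 40 N, if the wrist force passes 120 N, or if a joint passes its speed limit or range.

## Working session

There is one attempt and no reset: what is moved stays moved. The work goes in short steps, Python scripts to look and compute and a tool call to move; the robot and the scene stay as the last step left them, time stands still between calls to the robot, and variables do not carry over. Pictures are saved under pics/ and viewed, at most 10 in all, crops included, and the job is handed in when it is done.

Besides the shell and the picture viewer there is one more tool, called as name(argument=value, ...), one argument or row to a line, values as JSON. jog_arm: Moves the arm, as the interface text tells. Shift numbers are shares of 12 cm and turn numbers shares of pi/2 rad, none past 1 either way. Its arguments: {"type":"object","properties":{"increments":{"type":"array"},"force":{"type":"number"}},"required":["increments"]}

```bash
mkdir -p pics; cat > h.py <<'E'
import numpy as np, cv2
from plant import get_state, imaging, job, ctrl
def snap(n):
    d=imaging.read_camera(n); np.savez('%s.npz'%n,**d); return d
def load(n): return dict(np.load('%s.npz'%n))
def cloud(d):
    K=d['camera_matrix'];E=d['extrinsics'];z=d['depth'];v,u=np.indices(z.shape)
    p=np.stack([(u-K[0,2])/K[0,0]*z,-(v-K[1,2])/K[1,1]*z,-z],-1)
    return p@E[:3,:3].T+E[:3,3]
E
python3 - <<'E'
from h import *
for n in('top','side'):
    d=snap(n); cv2.imwrite(f'pics/{n}0.png',cv2.resize(d['frame'],(800,600),interpolation=cv2.INTER_CUBIC)); print(d['extrinsics'].round(3),d['camera_matrix'], d.keys())
print(get_state())
E
```

```text
[[ 0.013  0.997 -0.074  0.455]
 [-1.     0.014  0.014 -0.006]
 [ 0.015  0.074  0.997  1.251]
 [ 0.     0.     0.     1.   ]] [[418.93374199   0.         275.33413236]
 [  0.         418.93374199 208.40538515]
 [  0.           0.           1.        ]] dict_keys(['frame', 'depth', 'camera_matrix', 'extrinsics'])
[[-0.998  0.017 -0.057  0.42 ]
 [-0.058 -0.525  0.849  1.299]
 [-0.015  0.851  0.525  0.876]
 [ 0.     0.     0.     1.   ]] [[428.24234425   0.         280.90966541]
 [  0.         428.24234425 216.13010873]
 [  0.           0.           1.        ]] dict_keys(['frame', 'depth', 'camera_matrix', 'extrinsics'])
{'time': 0.1, 'qpos': array([-1.34796067e+00,  2.87126581e-01,  1.57804974e+00, -1.47610322e-05,
        1.27862224e+00, -1.49996775e-01]), 'dq': array([-0.00023913, -0.00176949, -0.00351176, -0.00066349,  0.00094247,
       -0.00070378]), 'joint_efforts': array([ 6.54622818e-04, -4.07293117e+01, -2.93698525e+01, -9.94282937e-05,
        3.41341962e-03,  1.90025327e-05]), 'eef_pos': array([ 0.2457749 , -0.62807102,  0.25504208]), 'tcp_rot': array([ 9.82673764e-01,  1.85340383e-01, -4.72209284e-05, -1.10196931e-03]), 'contact_force': array([ 0.74928567, -0.53038967,  0.02838835]), 'wrist_torque': array([-0.02067511, -0.02261879, -0.01504414]), 'finger_force': 0.0, 'opening': 0.9993247525402302}
```

View pics/top0.png

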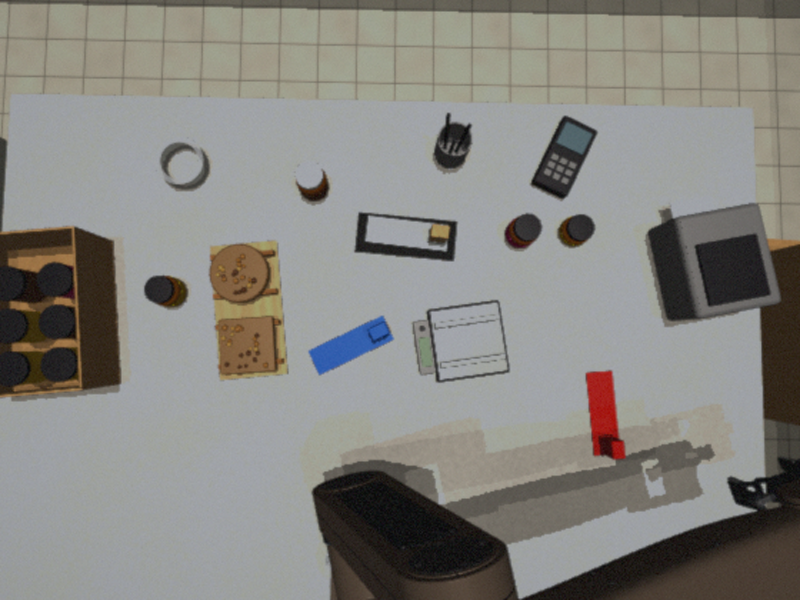

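View pics/side0.png

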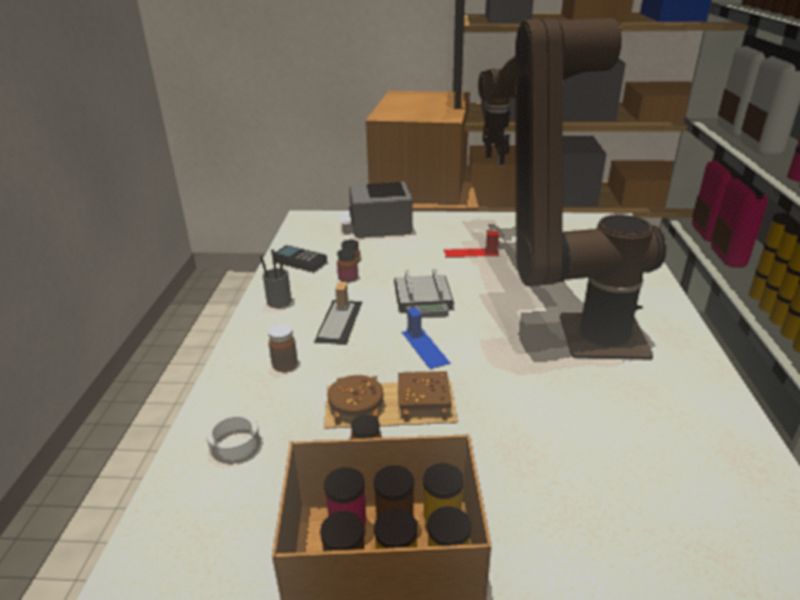

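Top view (800x600 px): the candidates for the lifter are the blue one (350,345), the red one (605,415), and the steel blade with the wooden grip (440,232) on the black mat (405,235). I choose the steel one on the mat. The round cake is at (240,272), the square cake at (248,345), and the scale at (468,340) with its display at the left (+y) end. Next is a close crop to check the choice.

```bash
python3 - <<'E'
from h import *
d=load('top'); f=d['frame']
cv2.imwrite('pics/crop1.png',cv2.resize(f[140:275,140:365],(800,480),interpolation=cv2.INTER_CUBIC))
P=cloud(d); np.save('P.npy',P)
s=load('side');fs=s['frame']
# heights on a few spots (560 px coords)
for n,u,v in [('mat',251,163),('blade',275,163),('griptop',307,162),('round',168,190),('square',174,242),('jar',116,203),('deck',328,238),('counter',220,200)]:
    print(n,P[v,u].round(4))
q=P[140:275,140:365].reshape(-1,3)
# grip top: z 0.055-0.08 in mat region
def pts(u0,u1,v0,v1,z0,z1):
    q=P[v0:v1,u0:u1].reshape(-1,3); return q[(q[:,2]>z0)&(q[:,2]<z1)]
def rep(n,q):
    (c,sz,a)=cv2.minAreaRect(q[:,:2].astype(np.float32)*1000); print(n,len(q),'med',np.median(q,0).round(4),'rect',np.round(c,1),np.round(sz,1),round(a,1))
rep('grip',pts(290,325,145,185,.055,.085))
rep('round',pts(140,200,160,216,.036,.06))
rep('square',pts(140,205,217,275,.036,.06))
rep('railscale',pts(290,365,200,275,.048,.07))
rep('deck',pts(290,365,200,275,.026,.07))
# mat: dark pixels
g=f.max(2); m=np.zeros_like(g); m[145:187,245:325]=(g[145:187,245:325]<60)
rep('mat',P[m>0]); 
E
```

```text
mat [6.843e-01 5.170e-02 5.000e-04]
blade [ 0.6848 -0.0207  0.0039]
griptop [ 0.6766 -0.111   0.0718]
round [0.594  0.2883 0.0416]
square [0.4443 0.2663 0.042 ]
jar [0.5506 0.4206 0.0845]
deck [ 0.4616 -0.1779  0.0281]
counter [ 0.5712  0.1427 -0.0022]
grip 122 med [ 0.677  -0.1139  0.0704] rect [ 678.1 -113.7] [36.  26.3] 85.7
round 1348 med [0.5908 0.2897 0.0446] rect [591.3 290.1] [117.  117.2] 1.4
square 1491 med [0.4467 0.2698 0.0442] rect [446.9 270.2] [111.3 111.3] 3.4
railscale 319 med [ 0.4862 -0.1771  0.0556] rect [ 461.  -177.2] [ 89.7 129.3] 8.6
deck 2518 med [ 0.4606 -0.1745  0.032 ] rect [ 458.7 -161.7] [148.7 178.6] 8.8
mat 660 med [ 0.6544 -0.0452  0.0023] rect [586.5 -41.1] [205.5 267.1] 86.0
```

View pics/crop1.png

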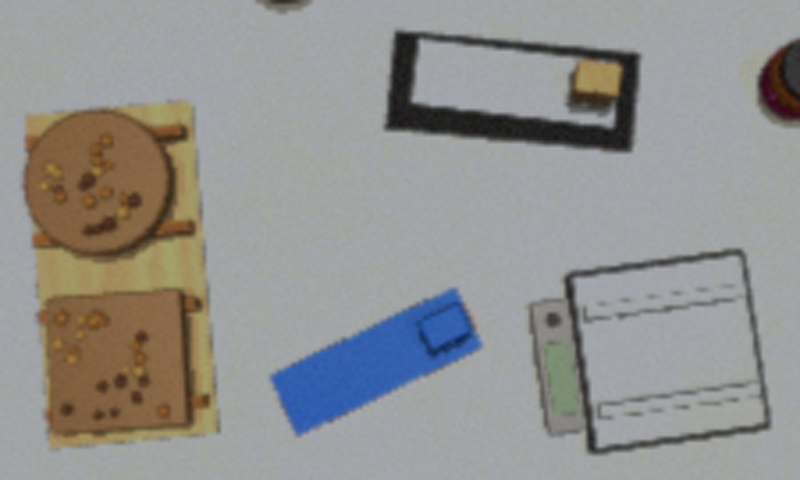

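The crop confirms it: steel blade, wooden grip at crop (597,82), on the black mat. The rails' open ends face right, at (185,130) and (190,228). Next I refine the axes of the stand and the mat.

```bash
cat >> h.py <<'E'
def ray(d,u,v,z):
    K=d['camera_matrix'];E=d['extrinsics']
    r=E[:3,:3]@np.array([(u-K[0,2])/K[0,0],-(v-K[1,2])/K[1,1],-1.]); o=E[:3,3]
    return (o+r*(z-o[2])/r[2])[:2]
E
python3 - <<'E'
from h import *
d=load('top');P=np.load('P.npy');f=d['frame']
c=lambda x,y:(x/3.556+140-.36,y/3.556+140-.36)
R=lambda q,z:[ray(d,*c(*p),z) for p in q]
mat=R([(397,32),(637,53),(632,150),(387,128)],.002); print('mat',np.mean(mat,0).round(4), np.round(mat,3).tolist())
st=R([(25,103),(190,99),(218,432),(50,448)],.004); print('stand',np.mean(st,0).round(4),np.round(st,3).tolist())
print('railR',np.round(R([(186,131),(194,228)],.028),4).tolist())
# stand base mask (yellow) rect
hsv=cv2.cvtColor(f,cv2.COLOR_BGR2HSV); m=np.zeros(f.shape[:2],bool)
m[160:272,142:207]=(hsv[160:272,142:207,1]>70)
vu=np.argwhere(m); q=np.array([ray(d,u,v,.004) for v,u in vu],np.float32)*1000
print(cv2.minAreaRect(q))
# rails: points 0.022..0.033
q=P[160:272,142:207].reshape(-1,3); q=q[(q[:,2]>.022)&(q[:,2]<.033)]; print(len(q), (q[np.argsort(q[:,0])]*1000).round(0)[:, :].tolist()[:80])
blade=R([(417,38),(411,103),(613,129)],.005);print(np.round(blade,4).tolist())
g=np.load('P.npy')
for n,u,v in [('jar',116,203),('j2',217,126)]: print(n,P[v,u].round(3))
E
```

```text
mat [ 0.6791 -0.0479] [[0.728, 0.051], [0.713, -0.153], [0.63, -0.149], [0.646, 0.059]]
stand [0.523  0.2785] [[0.662, 0.363], [0.667, 0.225], [0.389, 0.194], [0.374, 0.332]]
railR [[0.6365, 0.2229], [0.5563, 0.2141]]
((520.1639404296875, 280.39495849609375), (277.7615051269531, 142.42874145507812), 6.550813674926758)
153 [[397.0, 327.0, 23.0], [398.0, 327.0, 33.0], [400.0, 328.0, 31.0], [403.0, 327.0, 32.0], [405.0, 213.0, 32.0], [406.0, 329.0, 27.0], [410.0, 208.0, 25.0], [410.0, 210.0, 29.0], [410.0, 204.0, 30.0], [411.0, 202.0, 30.0], [413.0, 211.0, 25.0], [413.0, 208.0, 29.0], [413.0, 205.0, 28.0], [413.0, 202.0, 28.0], [416.0, 211.0, 29.0], [416.0, 202.0, 27.0], [416.0, 213.0, 33.0], [416.0, 205.0, 30.0], [416.0, 207.0, 32.0], [419.0, 215.0, 23.0], [419.0, 208.0, 25.0], [419.0, 211.0, 29.0], [419.0, 205.0, 27.0], [419.0, 202.0, 31.0], [459.0, 217.0, 32.0], [465.0, 217.0, 32.0], [478.0, 335.0, 25.0], [481.0, 333.0, 32.0], [481.0, 337.0, 27.0], [484.0, 334.0, 31.0], [484.0, 337.0, 28.0], [491.0, 216.0, 29.0], [491.0, 219.0, 25.0], [491.0, 210.0, 25.0], [492.0, 214.0, 22.0], [494.
[... 387 characters left out ...]
0], [545.0, 339.0, 30.0], [545.0, 342.0, 29.0], [545.0, 333.0, 30.0], [545.0, 337.0, 27.0], [548.0, 335.0, 33.0], [548.0, 345.0, 30.0], [548.0, 339.0, 30.0], [548.0, 342.0, 28.0], [549.0, 250.0, 24.0], [552.0, 246.0, 31.0], [552.0, 231.0, 32.0], [552.0, 244.0, 28.0], [552.0, 238.0, 28.0], [552.0, 241.0, 26.0], [552.0, 235.0, 27.0], [552.0, 229.0, 27.0], [553.0, 226.0, 27.0], [553.0, 224.0, 25.0], [555.0, 243.0, 32.0], [555.0, 246.0, 31.0], [555.0, 238.0, 30.0], [555.0, 241.0, 29.0], [555.0, 229.0, 31.0], [555.0, 235.0, 28.0], [555.0, 223.0, 30.0], [555.0, 220.0, 30.0], [555.0, 217.0, 31.0]]
[[0.7223, 0.0343], [0.6666, 0.0385], [0.6471, -0.1324]]
jar [0.551 0.421 0.084]
j2 [0.768 0.143 0.103]
```

jog_arm(
  increments=[
    {"dx": 0.72,"dy": 0.86,"dz": 0,"az": -0.286,"gripper": 1},
    {"dx": 0.72,"dy": 0.86,"dz": 0,"az": -0.286,"gripper": 1},
    {"dx": 0.72,"dy": 0.86,"dz": 0,"az": -0.286,"gripper": 1},
    {"dx": 0.72,"dy": 0.86,"dz": 0,"az": -0.286,"gripper": 1},
  ],
  force=70,
)

```text
$.increments[0]: bad value
```

jog_arm(
  increments=[
    {"dx": 0.72,"dy": 0.86,"gripper": 1},
    {"dx": 0.72,"dy": 0.86,"gripper": 1},
    {"dx": 0.72,"dy": 0.86,"gripper": 1},
    {"dx": 0.72,"dy": 0.86,"gripper": 1},
  ],
)

```text
$.increments[0]: bad value
```

jog_arm(
  increments=[
    {"dx": 0.72,"dy": 0.86,"gripper": 1},
    {"dx": 0.72,"dy": 0.86,"gripper": 1},
    {"dx": 0.72,"dy": 0.86,"gripper": 1},
    {"dx": 0.72,"dy": 0.86,"gripper": 1},
  ],
)

```text
$.increments[0]: bad value
```

```bash
python3 - <<'E'
from h import *
P=np.load('P.npy')
q=P[160:272,142:207].reshape(-1,3); q=q[(q[:,2]>.025)&(q[:,2]<.032)]
th=np.radians(6.3); n=np.array([np.cos(th),np.sin(th)]);u=np.array([-np.sin(th),np.cos(th)])
a=q[:,:2]@n*1000;b=q[:,:2]@u*1000; c=np.array([.591,.290]);print('cake a,b',c@n*1000,c@u*1000)
for lo,hi in((560,590),(640,680)):
    k=(a>lo)&(a<hi)
    for s in ((b<190)),((b>190)):
        j=k&s
        if j.any(): print(lo,j.sum(),a[j].min(),np.median(a[j]),a[j].max(),b[j].min(),b[j].max())
E
```

```text
cake a,b 619.2538748904143 223.3956992271943
560 36 574.0929003039649 578.6383880063318 589.2590487142328 154.67103051694443 183.94166798408924
560 17 561.2139718944946 576.4181770443904 582.1958472667769 208.36360149536935 283.0394869554692
640 29 653.6300051758338 658.6690719433757 664.2118254669866 154.17855212818017 180.1249597527011
640 6 656.1465711363942 659.0518853650224 662.0731901075773 276.83977052171605 283.0035636645978
```

jog_arm(
  increments=[
    {"dx": 0.72,"dy": 0.86,"dz": 0,"ax": 0,"ay": 0,"az": -0.286,"gripper": 1},
    {"dx": 0.72,"dy": 0.86,"dz": 0,"ax": 0,"ay": 0,"az": -0.286,"gripper": 1},
    {"dx": 0.72,"dy": 0.86,"dz": 0,"ax": 0,"ay": 0,"az": -0.286,"gripper": 1},
    {"dx": 0.72,"dy": 0.86,"dz": 0,"ax": 0,"ay": 0,"az": -0.286,"gripper": 1},
  ],
  force=70,
)

```text
time: 0.5
eef_pos: [0.3348, -0.5219, 0.2557]
tcp_rot: [0.999, -0.037, 0.0, -0.001]
contact_force: [0.6, -0.1, 0.3]
opening: 0.998
finger_force: 0.0
```

jog_arm(
  increments=[
    {"dx": 0.72,"dy": 0.85,"dz": 0,"ax": 0,"ay": 0,"az": 0,"gripper": 1},
    {"dx": 0.72,"dy": 0.85,"dz": 0,"ax": 0,"ay": 0,"az": 0,"gripper": 1},
    {"dx": 0.72,"dy": 0.85,"dz": 0,"ax": 0,"ay": 0,"az": 0,"gripper": 1},
  ],
)

```text
time: 0.8
eef_pos: [0.4195, -0.4218, 0.2559]
tcp_rot: [0.999, -0.037, -0.0, -0.0]
contact_force: [0.1, 0.5, 0.3]
opening: 0.999
finger_force: 0.0
```

jog_arm(
  increments=[
    {"dx": 0.72,"dy": 0.85,"dz": 0,"ax": 0,"ay": 0,"az": 0,"gripper": 1},
    {"dx": 0.72,"dy": 0.85,"dz": 0,"ax": 0,"ay": 0,"az": 0,"gripper": 1},
    {"dx": 0.72,"dy": 0.85,"dz": 0,"ax": 0,"ay": 0,"az": 0,"gripper": 1},
  ],
)

```text
time: 1.1
eef_pos: [0.5062, -0.3196, 0.2559]
tcp_rot: [0.999, -0.037, -0.0, -0.0]
contact_force: [-0.1, -0.6, -0.4]
opening: 0.997
finger_force: 0.0
```

jog_arm(
  increments=[
    {"dx": 0.72,"dy": 0.85,"dz": 0,"ax": 0,"ay": 0,"az": 0,"gripper": 1},
    {"dx": 0.72,"dy": 0.85,"dz": 0,"ax": 0,"ay": 0,"az": 0,"gripper": 1},
    {"dx": 0.72,"dy": 0.85,"dz": 0,"ax": 0,"ay": 0,"az": 0,"gripper": 1},
  ],
)

```text
time: 1.4
eef_pos: [0.5928, -0.2176, 0.2559]
tcp_rot: [0.999, -0.037, -0.0, -0.0]
contact_force: [0.7, -1.0, -0.0]
opening: 0.999
finger_force: 0.0
```

jog_arm(
  increments=[
    {"dx": 0.7,"dy": 0.85,"dz": -0.5,"ax": 0,"ay": 0,"az": 0,"gripper": 1},
    {"dx": 0.7,"dy": 0.85,"dz": -0.5,"ax": 0,"ay": 0,"az": 0,"gripper": 1},
    {"dx": 0.7,"dy": 0.85,"dz": -0.5,"ax": 0,"ay": 0,"az": 0,"gripper": 1},
    {"dx": 0.7,"dy": 0.85,"dz": -0.5,"ax": 0,"ay": 0,"az": 0,"gripper": 1},
    {"dx": 0.7,"dy": 0.85,"dz": -0.5,"ax": 0,"ay": 0,"az": 0,"gripper": 1},
  ],
)

```text
time: 1.9
eef_pos: [0.6753, -0.1171, 0.1947]
tcp_rot: [0.999, -0.037, -0.001, -0.0]
contact_force: [-0.2, -0.4, -0.0]
opening: 0.999
finger_force: 0.0
```

jog_arm(
  increments=[
    {"dx": 0.02,"dy": 0.03,"dz": -0.8,"ax": 0,"ay": 0,"az": 0,"gripper": 1},
    {"dx": 0.02,"dy": 0.03,"dz": -0.8,"ax": 0,"ay": 0,"az": 0,"gripper": 1},
    {"dx": 0.02,"dy": 0.03,"dz": -0.8,"ax": 0,"ay": 0,"az": 0,"gripper": 1},
    {"dx": 0.02,"dy": 0.03,"dz": -0.8,"ax": 0,"ay": 0,"az": 0,"gripper": 1},
  ],
)

```text
time: 2.3
eef_pos: [0.6774, -0.1153, 0.1007]
tcp_rot: [0.999, -0.039, -0.0, 0.0]
contact_force: [0.3, 0.3, 0.9]
opening: 1.002
finger_force: 0.0
```

jog_arm(
  increments=[
    {"dx": 0,"dy": 0,"dz": -0.2,"ax": 0,"ay": 0,"az": 0,"gripper": 1},
    {"dx": 0,"dy": 0,"dz": -0.35,"ax": 0,"ay": 0,"az": 0,"gripper": 1},
    {"dx": 0,"dy": 0,"dz": -0.35,"ax": 0,"ay": 0,"az": 0,"gripper": 1},
    {"dx": 0,"dy": 0,"dz": -0.35,"ax": 0,"ay": 0,"az": 0,"gripper": 1},
  ],
)

```text
time: 2.7
eef_pos: [0.6784, -0.1143, 0.0596]
tcp_rot: [0.999, -0.038, 0.001, 0.0]
contact_force: [0.6, -0.1, 1.1]
opening: 0.999
finger_force: 0.0
```

```bash
python3 - <<'E'
from h import *
d=snap('side'); f=d['frame']
cv2.imwrite('pics/g1.png',cv2.resize(f[150:300,200:350],(600,600),interpolation=cv2.INTER_CUBIC)); print(get_state()['eef_pos'])
E
```

```text
[ 0.67878785 -0.11428834  0.0601109 ]
```

View pics/g1.png

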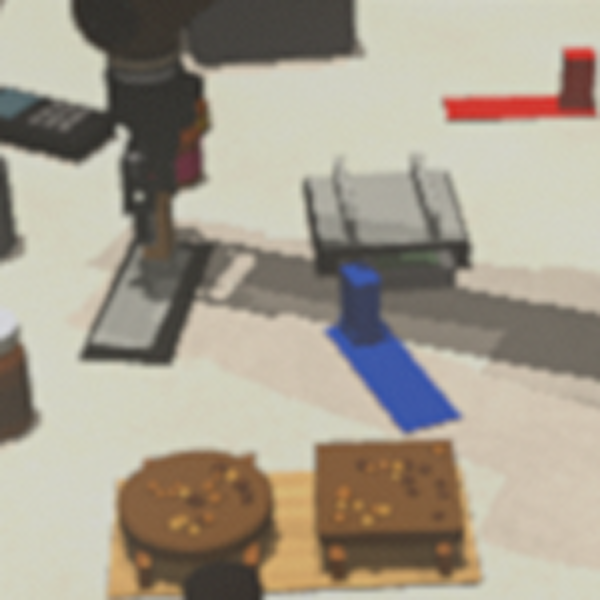

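The view shows the fingers astride the wooden grip at (160,220). I close them now.

jog_arm(
  increments=[
    {"dx": 0,"dy": 0,"dz": -0.02,"ax": 0,"ay": 0,"az": 0,"gripper": -1},
    {"dx": 0,"dy": 0,"dz": -0.02,"ax": 0,"ay": 0,"az": 0,"gripper": -1},
    {"dx": 0,"dy": 0,"dz": -0.02,"ax": 0,"ay": 0,"az": 0,"gripper": -1},
    {"dx": 0,"dy": 0,"dz": -0.02,"ax": 0,"ay": 0,"az": 0,"gripper": -1},
    {"dx": 0,"dy": 0,"dz": -0.02,"ax": 0,"ay": 0,"az": 0,"gripper": -1},
    {"dx": 0,"dy": 0,"dz": -0.02,"ax": 0,"ay": 0,"az": 0,"gripper": -1},
    {"dx": 0,"dy": 0,"dz": -0.02,"ax": 0,"ay": 0,"az": 0,"gripper": -1},
    {"dx": 0,"dy": 0,"dz": -0.02,"ax": 0,"ay": 0,"az": 0,"gripper": -1},
    {"dx": 0,"dy": 0,"dz": -0.02,"ax": 0,"ay": 0,"az": 0,"gripper": -1},
    {"dx": 0,"dy": 0,"dz": -0.02,"ax": 0,"ay": 0,"az": 0,"gripper": -1},
  ],
  force=80,
)

```text
time: 3.75
eef_pos: [0.6785, -0.114, 0.0566]
tcp_rot: [0.999, -0.038, 0.001, 0.0]
contact_force: [0.9, -0.3, 4.1]
opening: 0.411
finger_force: 80.3
```

jog_arm(
  increments=[
    {"dx": 0,"dy": 0,"dz": 0.1,"ax": 0,"ay": 0,"az": 0,"gripper": -1},
    {"dx": 0,"dy": 0,"dz": 0.25,"ax": 0,"ay": 0,"az": 0,"gripper": -1},
    {"dx": 0,"dy": 0,"dz": 0.4,"ax": 0,"ay": 0,"az": 0,"gripper": -1},
    {"dx": 0,"dy": 0,"dz": 0.5,"ax": 0,"ay": 0,"az": 0,"gripper": -1},
    {"dx": 0,"dy": 0,"dz": 0.5,"ax": 0,"ay": 0,"az": 0,"gripper": -1},
  ],
)

```text
time: 4.25
eef_pos: [0.6797, -0.1143, 0.1199]
tcp_rot: [0.999, -0.038, 0.003, 0.001]
contact_force: [-0.2, 0.0, -2.0]
opening: 0.413
finger_force: 79.7
```

jog_arm(
  increments=[
    {"dx": -0.06,"dy": 0.17,"dz": 0,"ax": 0,"ay": 0,"az": 0.03,"gripper": -1},
    {"dx": -0.13,"dy": 0.35,"dz": 0,"ax": 0,"ay": 0,"az": 0.06,"gripper": -1},
    {"dx": -0.2,"dy": 0.53,"dz": 0,"ax": 0,"ay": 0,"az": 0.09,"gripper": -1},
    {"dx": -0.26,"dy": 0.7,"dz": 0,"ax": 0,"ay": 0,"az": 0.118,"gripper": -1},
  ],
)

```text
time: 4.65
eef_pos: [0.6449, -0.0271, 0.1149]
tcp_rot: [0.998, 0.057, -0.001, -0.0]
contact_force: [-0.3, 0.3, -2.7]
opening: 0.411
finger_force: 79.9
```

jog_arm(
  increments=[
    {"dx": -0.06,"dy": 0.17,"dz": 0,"ax": 0,"ay": 0,"az": 0,"gripper": -1},
    {"dx": -0.13,"dy": 0.35,"dz": 0,"ax": 0,"ay": 0,"az": 0,"gripper": -1},
    {"dx": -0.2,"dy": 0.53,"dz": 0,"ax": 0,"ay": 0,"az": 0,"gripper": -1},
    {"dx": -0.26,"dy": 0.68,"dz": 0,"ax": 0,"ay": 0,"az": 0,"gripper": -1},
    {"dx": -0.26,"dy": 0.68,"dz": 0,"ax": 0,"ay": 0,"az": 0,"gripper": -1},
    {"dx": -0.26,"dy": 0.68,"dz": 0,"ax": 0,"ay": 0,"az": 0,"gripper": -1},
  ],
)

```text
time: 5.25
eef_pos: [0.6153, 0.0525, 0.116]
tcp_rot: [0.998, 0.055, 0.0, 0.0]
contact_force: [0.1, 0.0, -1.9]
opening: 0.41
finger_force: 79.9
```

```bash
python3 - <<'E'
from h import *
s=get_state();print(s['eef_pos'],s['tcp_rot'],s['opening'],s['contact_force'],s['wrist_torque'])
d=snap('top'); f=d['frame']; P=cloud(d); np.save('P2.npy',P)
cv2.imwrite('pics/t2.png',cv2.resize(f[140:260,140:300],(800,600),interpolation=cv2.INTER_CUBIC))
q=P[140:260,140:300].reshape(-1,3)
th=np.radians(6.3); n=np.array([np.cos(th),np.sin(th)]);u=np.array([-np.sin(th),np.cos(th)])
a=q[:,:2]@n*1000;b=q[:,:2]@u*1000;z=q[:,2]*1000
k=(z>45)&(z<85)&(abs(a-618)<40)&(b<145)
for lo in range(0,150,15):
    j=k&(b>=lo)&(b<lo+15)
    if j.sum()>5: print(lo,j.sum(),'a',a[j].min().round(1),a[j].max().round(1),'z',np.median(z[j]).round(1),'bmax',b[j].max().round(1))
E
```

```text
[0.6153238  0.05254275 0.11600241] [9.98478929e-01 5.51337570e-02 1.78484948e-04 2.55473591e-04] 0.4097266388782943 [ 0.08903632  0.00527763 -1.91788622] [-0.12486273 -0.0246705   0.04944726]
90 71 a 593.5 648.6 z 64.7 bmax 104.9
105 97 a 593.8 647.5 z 64.5 bmax 119.5
120 101 a 592.9 648.1 z 64.3 bmax 134.6
```

View pics/t2.png

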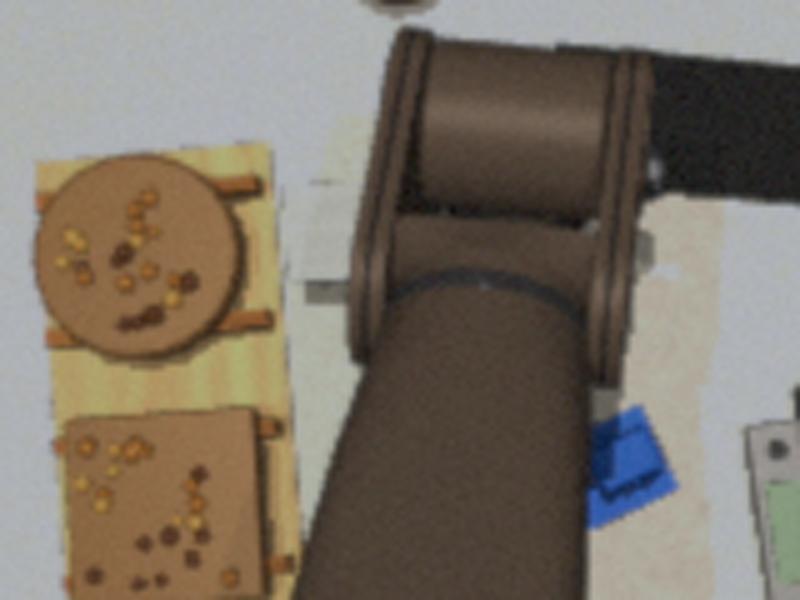

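The top view shows the blade tip at (305,235), in line with the round cake's bay. The depth fit puts it 2 mm too far in +x and level. I lower it and insert.

jog_arm(
  increments=[
    {"dx": -0.015,"dy": 0,"dz": -0.15,"ax": 0,"ay": 0,"az": 0,"gripper": -1},
    {"dx": -0.015,"dy": 0,"dz": -0.3,"ax": 0,"ay": 0,"az": 0,"gripper": -1},
    {"dx": -0.015,"dy": 0,"dz": -0.4,"ax": 0,"ay": 0,"az": 0,"gripper": -1},
    {"dx": -0.015,"dy": 0,"dz": -0.4,"ax": 0,"ay": 0,"az": 0,"gripper": -1},
    {"dx": -0.015,"dy": 0,"dz": -0.4,"ax": 0,"ay": 0,"az": 0,"gripper": -1},
  ],
)

```text
time: 5.8
eef_pos: [0.614, 0.0513, 0.068]
tcp_rot: [0.999, 0.054, 0.0, 0.0]
contact_force: [-0.4, -0.2, -2.4]
opening: 0.414
finger_force: 79.8
```

jog_arm(
  increments=[
    {"dx": -0.01,"dy": 0.08,"dz": 0,"ax": 0,"ay": 0,"az": 0,"gripper": -1},
    {"dx": -0.02,"dy": 0.16,"dz": 0,"ax": 0,"ay": 0,"az": 0,"gripper": -1},
    {"dx": -0.03,"dy": 0.25,"dz": 0,"ax": 0,"ay": 0,"az": 0,"gripper": -1},
    {"dx": -0.033,"dy": 0.3,"dz": 0,"ax": 0,"ay": 0,"az": 0,"gripper": -1},
    {"dx": -0.033,"dy": 0.3,"dz": 0,"ax": 0,"ay": 0,"az": 0,"gripper": -1},
  ],
)

```text
time: 6.3
eef_pos: [0.6096, 0.0892, 0.0681]
tcp_rot: [0.998, 0.055, 0.0, -0.0]
contact_force: [0.6, -0.2, -2.6]
opening: 0.411
finger_force: 79.8
```

```bash
python3 - <<'E'
from h import *
s=get_state();print(s['eef_pos'],s['contact_force'],s['wrist_torque'])
d=snap('side'); f=d['frame']
cv2.imwrite('pics/s3.png',cv2.resize(f[225:300,210:310],(800,600),interpolation=cv2.INTER_CUBIC))
E
```

```text
[0.60956862 0.0891853  0.06814544] [ 0.57382226 -0.23294505 -2.60063189] [-0.04289905  0.05098223 -0.01164601]
```

View pics/s3.png

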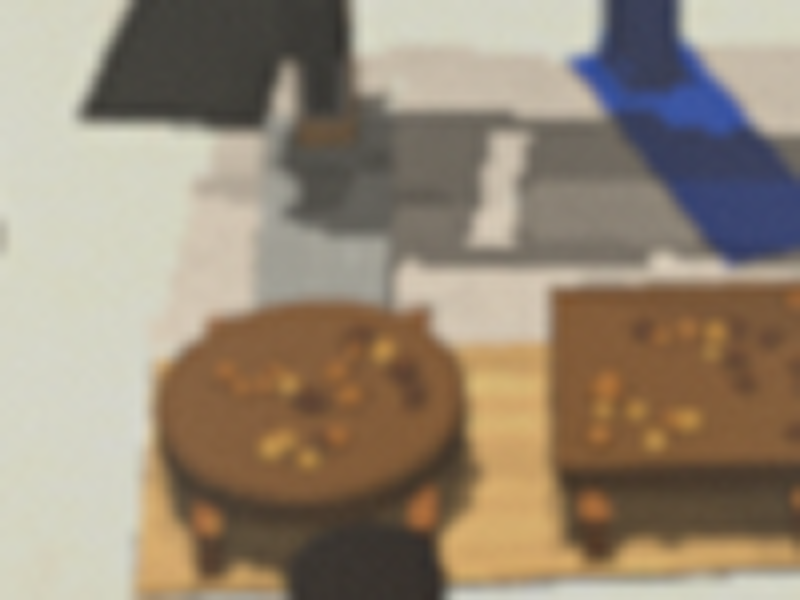

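The side view shows the blade (258–390, 300) entering centrally between the far rail ends (220,325) and (420,320). I continue.

jog_arm(
  increments=[
    {"dx": -0.012,"dy": 0.11,"dz": 0,"ax": 0,"ay": 0,"az": 0,"gripper": -1},
    {"dx": -0.024,"dy": 0.22,"dz": 0,"ax": 0,"ay": 0,"az": 0,"gripper": -1},
    {"dx": -0.036,"dy": 0.33,"dz": 0,"ax": 0,"ay": 0,"az": 0,"gripper": -1},
    {"dx": -0.048,"dy": 0.44,"dz": 0,"ax": 0,"ay": 0,"az": 0,"gripper": -1},
    {"dx": -0.06,"dy": 0.55,"dz": 0,"ax": 0,"ay": 0,"az": 0,"gripper": -1},
    {"dx": -0.073,"dy": 0.66,"dz": 0,"ax": 0,"ay": 0,"az": 0,"gripper": -1},
    {"dx": -0.085,"dy": 0.77,"dz": 0,"ax": 0,"ay": 0,"az": 0,"gripper": -1},
    {"dx": -0.099,"dy": 0.9,"dz": 0,"ax": 0,"ay": 0,"az": 0,"gripper": -1},
    {"dx": -0.099,"dy": 0.9,"dz": 0,"ax": 0,"ay": 0,"az": 0,"gripper": -1},
    {"dx": -0.099,"dy": 0.9,"dz": 0,"ax": 0,"ay": 0,"az": 0,"gripper": -1},
  ],
)

```text
time: 7.35
eef_pos: [0.5977, 0.1962, 0.0679]
tcp_rot: [0.998, 0.055, -0.0, 0.0]
contact_force: [0.4, -0.0, -1.4]
opening: 0.412
finger_force: 79.8
```

jog_arm(
  increments=[
    {"dx": 0,"dy": 0,"dz": 0.03,"ax": 0,"ay": 0,"az": 0,"gripper": -1},
    {"dx": 0,"dy": 0,"dz": 0.06,"ax": 0,"ay": 0,"az": 0,"gripper": -1},
    {"dx": 0,"dy": 0,"dz": 0.08,"ax": 0,"ay": 0,"az": 0,"gripper": -1},
    {"dx": 0,"dy": 0,"dz": 0.1,"ax": 0,"ay": 0,"az": 0,"gripper": -1},
    {"dx": 0,"dy": 0,"dz": 0.12,"ax": 0,"ay": 0,"az": 0,"gripper": -1},
    {"dx": 0,"dy": 0,"dz": 0.14,"ax": 0,"ay": 0,"az": 0,"gripper": -1},
    {"dx": 0,"dy": 0,"dz": 0.16,"ax": 0,"ay": 0,"az": 0,"gripper": -1},
    {"dx": 0,"dy": 0,"dz": 0.18,"ax": 0,"ay": 0,"az": 0,"gripper": -1},
    {"dx": 0,"dy": 0,"dz": 0.2,"ax": 0,"ay": 0,"az": 0,"gripper": -1},
    {"dx": 0,"dy": 0,"dz": 0.22,"ax": 0,"ay": 0,"az": 0,"gripper": -1},
  ],
  force=100,
)

```text
time: 8.35
eef_pos: [0.5978, 0.1958, 0.0945]
tcp_rot: [0.999, 0.054, -0.0, 0.0]
contact_force: [0.1, 1.2, -3.9]
opening: 0.406
finger_force: 99.3
```

jog_arm(
  increments=[
    {"dx": 0,"dy": 0,"dz": 0.05,"ax": 0,"ay": 0,"az": 0,"gripper": -1},
    {"dx": 0,"dy": 0,"dz": 0.12,"ax": 0,"ay": 0,"az": 0,"gripper": -1},
    {"dx": 0,"dy": 0,"dz": 0.2,"ax": 0,"ay": 0,"az": 0,"gripper": -1},
    {"dx": 0,"dy": 0,"dz": 0.3,"ax": 0,"ay": 0,"az": 0,"gripper": -1},
    {"dx": 0,"dy": 0,"dz": 0.4,"ax": 0,"ay": 0,"az": 0,"gripper": -1},
    {"dx": 0,"dy": 0,"dz": 0.48,"ax": 0,"ay": 0,"az": 0,"gripper": -1},
    {"dx": 0,"dy": 0,"dz": 0.52,"ax": 0,"ay": 0,"az": 0,"gripper": -1},
    {"dx": 0,"dy": 0,"dz": 0.52,"ax": 0,"ay": 0,"az": 0,"gripper": -1},
    {"dx": 0,"dy": 0,"dz": 0.52,"ax": 0,"ay": 0,"az": 0,"gripper": -1},
  ],
)

```text
time: 9.25
eef_pos: [0.5976, 0.1957, 0.1564]
tcp_rot: [0.999, 0.054, -0.0, 0.0]
contact_force: [-0.8, 0.6, -3.3]
opening: 0.41
finger_force: 99.4
```

```bash
python3 - <<'E'
from h import *
s=get_state();print(s['eef_pos'],s['tcp_rot'],s['contact_force'],s['wrist_torque'])
d=snap('side'); f=d['frame']
cv2.imwrite('pics/s4.png',cv2.resize(f[190:310,200:360],(800,600),interpolation=cv2.INTER_CUBIC))
d=snap('top');P=cloud(d);q=P[140:216,130:210].reshape(-1,3);q=q[(q[:,2]>.075)&(q[:,2]<.13)&(q[:,1]<.36)]
print(len(q)); A=np.c_[q[:,:2],np.ones(len(q))];print(np.linalg.lstsq(A,q[:,2],rcond=None)[0]); print(np.median(q,0),cv2.minEnclosingCircle(q[:,:2].astype(np.float32)))
E
```

```text
[0.59755852 0.19572264 0.15642627] [ 9.98517963e-01  5.44221894e-02 -3.15245432e-04  5.11025821e-05] [-0.82659122  0.64931022 -3.34872781] [-0.22432156 -0.04683261 -0.06974437]
92
[-0.01885559  0.00878428  0.12886045]
[0.5843135  0.28451695 0.120448  ] ((0.5837332606315613, 0.26225078105926514), 0.09149662405252457)
```

View pics/s4.png

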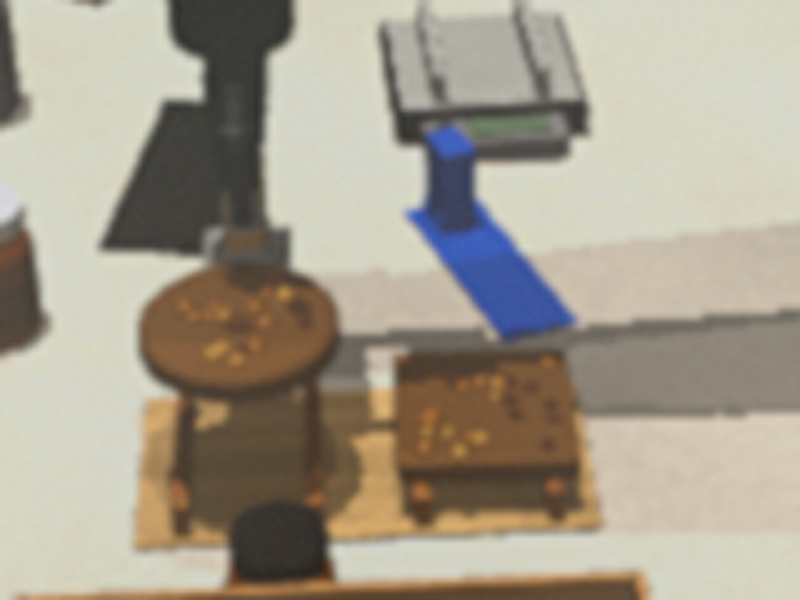

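The cake lies level on the blade at (240,325), clear of the stand. I carry it to the scale.

jog_arm(
  increments=[
    {"dx": -0.007,"dy": -0.025,"dz": 0,"ax": 0,"ay": 0,"az": 0.002,"gripper": -1},
    {"dx": -0.02,"dy": -0.075,"dz": 0,"ax": 0,"ay": 0,"az": 0.004,"gripper": -1},
    {"dx": -0.04,"dy": -0.15,"dz": 0,"ax": 0,"ay": 0,"az": 0.006,"gripper": -1},
    {"dx": -0.066,"dy": -0.245,"dz": 0,"ax": 0,"ay": 0,"az": 0.01,"gripper": -1},
    {"dx": -0.1,"dy": -0.365,"dz": 0,"ax": 0,"ay": 0,"az": 0.014,"gripper": -1},
    {"dx": -0.14,"dy": -0.51,"dz": 0,"ax": 0,"ay": 0,"az": 0.018,"gripper": -1},
    {"dx": -0.18,"dy": -0.66,"dz": 0,"ax": 0,"ay": 0,"az": 0.022,"gripper": -1},
    {"dx": -0.22,"dy": -0.815,"dz": 0,"ax": 0,"ay": 0,"az": 0.026,"gripper": -1},
    {"dx": -0.263,"dy": -0.973,"dz": 0,"ax": 0,"ay": 0,"az": 0.026,"gripper": -1},
  ],
)

```text
time: 10.25
eef_pos: [0.5657, 0.0773, 0.1569]
tcp_rot: [0.997, 0.075, 0.0, 0.0]
contact_force: [0.8, 0.0, -3.0]
opening: 0.413
finger_force: 99.5
```

jog_arm(
  increments=[
    {"dx": -0.043,"dy": -0.16,"dz": 0,"ax": 0,"ay": 0,"az": 0,"gripper": -1},
    {"dx": -0.087,"dy": -0.32,"dz": 0,"ax": 0,"ay": 0,"az": 0,"gripper": -1},
    {"dx": -0.13,"dy": -0.48,"dz": 0,"ax": 0,"ay": 0,"az": 0,"gripper": -1},
    {"dx": -0.175,"dy": -0.645,"dz": 0,"ax": 0,"ay": 0,"az": 0,"gripper": -1},
    {"dx": -0.22,"dy": -0.81,"dz": 0,"ax": 0,"ay": 0,"az": 0,"gripper": -1},
    {"dx": -0.263,"dy": -0.973,"dz": 0,"ax": 0,"ay": 0,"az": 0,"gripper": -1},
  ],
)

```text
time: 10.85
eef_pos: [0.534, -0.0395, 0.157]
tcp_rot: [0.997, 0.075, 0.0, 0.0]
contact_force: [0.1, 0.4, -3.9]
opening: 0.409
finger_force: 99.3
```

jog_arm(
  increments=[
    {"dx": -0.043,"dy": -0.16,"dz": 0,"ax": 0,"ay": 0,"az": 0,"gripper": -1},
    {"dx": -0.087,"dy": -0.32,"dz": 0,"ax": 0,"ay": 0,"az": 0,"gripper": -1},
    {"dx": -0.13,"dy": -0.48,"dz": 0,"ax": 0,"ay": 0,"az": 0,"gripper": -1},
    {"dx": -0.175,"dy": -0.645,"dz": 0,"ax": 0,"ay": 0,"az": 0,"gripper": -1},
    {"dx": -0.22,"dy": -0.81,"dz": 0,"ax": 0,"ay": 0,"az": 0,"gripper": -1},
    {"dx": -0.263,"dy": -0.973,"dz": 0,"ax": 0,"ay": 0,"az": 0,"gripper": -1},
  ],
)

```text
time: 11.45
eef_pos: [0.5023, -0.1561, 0.157]
tcp_rot: [0.997, 0.075, 0.0, 0.0]
contact_force: [-0.2, -0.1, -3.3]
opening: 0.413
finger_force: 99.4
```

jog_arm(
  increments=[
    {"dx": -0.043,"dy": -0.16,"dz": 0,"ax": 0,"ay": 0,"az": 0,"gripper": -1},
    {"dx": -0.087,"dy": -0.32,"dz": 0,"ax": 0,"ay": 0,"az": 0,"gripper": -1},
    {"dx": -0.127,"dy": -0.465,"dz": 0,"ax": 0,"ay": 0,"az": 0,"gripper": -1},
    {"dx": -0.165,"dy": -0.605,"dz": 0,"ax": 0,"ay": 0,"az": 0,"gripper": -1},
    {"dx": -0.198,"dy": -0.73,"dz": 0,"ax": 0,"ay": 0,"az": 0,"gripper": -1},
    {"dx": -0.225,"dy": -0.83,"dz": 0,"ax": 0,"ay": 0,"az": 0,"gripper": -1},
    {"dx": -0.246,"dy": -0.91,"dz": 0,"ax": 0,"ay": 0,"az": 0,"gripper": -1},
    {"dx": -0.258,"dy": -0.955,"dz": 0,"ax": 0,"ay": 0,"az": 0,"gripper": -1},
    {"dx": -0.263,"dy": -0.973,"dz": 0,"ax": 0,"ay": 0,"az": 0,"gripper": -1},
    {"dx": -0.263,"dy": -0.973,"dz": 0,"ax": 0,"ay": 0,"az": 0,"gripper": -1},
  ],
)

```text
time: 12.45
eef_pos: [0.4716, -0.2712, 0.1566]
tcp_rot: [0.997, 0.075, 0.0, -0.0]
contact_force: [-0.5, 0.2, -4.0]
opening: 0.413
finger_force: 99.5
```

```bash
python3 - <<'E'
from h import *
s=get_state();print(s['eef_pos'],s['tcp_rot'],s['contact_force'],s['wrist_torque'])
for nm in('top','side'):
    d=snap(nm);P=cloud(d);q=P.reshape(-1,3);f=d['frame'].reshape(-1,3).astype(int)
    k=(abs(q[:,2]-.1205)<.006)&(abs(q[:,0]-.461)<.08)&(q[:,1]>-.26)&(q[:,1]<-.09); k&=(f[:,2]-f[:,0]>25)
    q=q[k];print(nm,len(q))
    if len(q)>30:
        A=np.c_[q[:,:2],np.ones(len(q))];print(np.linalg.lstsq(A,q[:,2],rcond=None)[0],np.median(q,0),q.min(0),q.max(0),cv2.minEnclosingCircle(q[:,:2].astype(np.float32)))
cv2.imwrite('pics/s5.png',cv2.resize(d['frame'][140:260,240:400],(800,600),interpolation=cv2.INTER_CUBIC))
E
```

```text
[ 0.47161234 -0.27117648  0.15664549] [ 9.97199570e-01  7.47862947e-02  1.20627967e-06 -1.63663682e-04] [-0.52512795  0.17328748 -3.96152648] [-0.2538743  -0.01087403 -0.02198994]
top 1378
[-0.00488977 -0.00616278  0.12216312] [ 0.46345968 -0.17044935  0.12089474] [ 0.40461381 -0.22631798  0.11477792] [ 0.52096962 -0.11623511  0.12644728] ((0.46166691184043884, -0.1747453510761261), 0.0596383698284626)
side 339
[ 0.00277636 -0.00671689  0.11879955] [ 0.46527422 -0.16466956  0.12116117] [ 0.40526352 -0.25936665  0.11506207] [ 0.51805788 -0.11044563  0.12626718] ((0.4594109356403351, -0.18596471846103668), 0.07583817839622498)
```

View pics/s5.png

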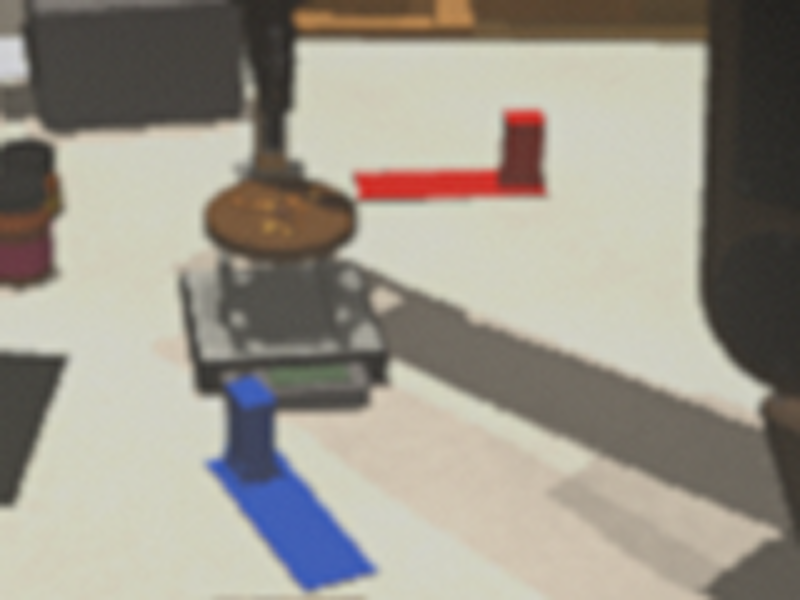

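The side view shows the cake (280,215) level over the scale. The top camera puts it within 3 mm of the cradle's middle. I lower it gently.

jog_arm(
  increments=[
    {"dx": 0,"dy": 0,"dz": -0.02,"ax": 0,"ay": 0,"az": 0,"gripper": -1},
    {"dx": 0,"dy": 0,"dz": -0.06,"ax": 0,"ay": 0,"az": 0,"gripper": -1},
    {"dx": 0,"dy": 0,"dz": -0.12,"ax": 0,"ay": 0,"az": 0,"gripper": -1},
    {"dx": 0,"dy": 0,"dz": -0.18,"ax": 0,"ay": 0,"az": 0,"gripper": -1},
    {"dx": 0,"dy": 0,"dz": -0.23,"ax": 0,"ay": 0,"az": 0,"gripper": -1},
    {"dx": 0,"dy": 0,"dz": -0.27,"ax": 0,"ay": 0,"az": 0,"gripper": -1},
    {"dx": 0,"dy": 0,"dz": -0.3,"ax": 0,"ay": 0,"az": 0,"gripper": -1},
    {"dx": 0,"dy": 0,"dz": -0.32,"ax": 0,"ay": 0,"az": 0,"gripper": -1},
    {"dx": 0,"dy": 0,"dz": -0.335,"ax": 0,"ay": 0,"az": 0,"gripper": -1},
    {"dx": 0,"dy": 0,"dz": -0.35,"ax": 0,"ay": 0,"az": 0,"gripper": -1},
  ],
)

```text
time: 13.55
eef_pos: [0.4718, -0.2714, 0.1149]
tcp_rot: [0.997, 0.075, 0.0, 0.0]
contact_force: [-0.6, 0.7, -3.5]
opening: 0.406
finger_force: 99.5
```

jog_arm(
  increments=[
    {"dx": 0,"dy": 0,"dz": -0.012,"ax": 0,"ay": 0,"az": 0,"gripper": -1},
    {"dx": 0,"dy": 0,"dz": -0.024,"ax": 0,"ay": 0,"az": 0,"gripper": -1},
    {"dx": 0,"dy": 0,"dz": -0.036,"ax": 0,"ay": 0,"az": 0,"gripper": -1},
    {"dx": 0,"dy": 0,"dz": -0.048,"ax": 0,"ay": 0,"az": 0,"gripper": -1},
    {"dx": 0,"dy": 0,"dz": -0.06,"ax": 0,"ay": 0,"az": 0,"gripper": -1},
    {"dx": 0,"dy": 0,"dz": -0.072,"ax": 0,"ay": 0,"az": 0,"gripper": -1},
    {"dx": 0,"dy": 0,"dz": -0.084,"ax": 0,"ay": 0,"az": 0,"gripper": -1},
    {"dx": 0,"dy": 0,"dz": -0.096,"ax": 0,"ay": 0,"az": 0,"gripper": -1},
    {"dx": 0,"dy": 0,"dz": -0.11,"ax": 0,"ay": 0,"az": 0,"gripper": -1},
    {"dx": 0,"dy": 0,"dz": -0.11,"ax": 0,"ay": 0,"az": 0,"gripper": -1},
  ],
)

```text
time: 14.55
eef_pos: [0.4715, -0.2711, 0.1013]
tcp_rot: [0.997, 0.075, -0.0, -0.0]
contact_force: [0.2, -0.2, -2.1]
opening: 0.408
finger_force: 99.7
```

```bash
cat > c.py <<'E'
from h import *
s=get_state();print(s['eef_pos'],s['contact_force'],s['wrist_torque'])
d=snap('top');P=cloud(d);q=P.reshape(-1,3);f=d['frame'].reshape(-1,3).astype(int)
k=(abs(q[:,2]-.0725)<.006)&(abs(q[:,0]-.461)<.08)&(q[:,1]>-.26)&(q[:,1]<-.09); k&=(f[:,2]-f[:,0]>25)
q=q[k];A=np.c_[q[:,:2],np.ones(len(q))];print(len(q),np.linalg.lstsq(A,q[:,2],rcond=None)[0],np.median(q,0),cv2.minEnclosingCircle(q[:,:2].astype(np.float32)))
E
python3 c.py
```

```text
[ 0.47147961 -0.27114434  0.10128984] [ 0.20835435 -0.19897683 -2.07181632] [-0.08030125 -0.05096306  0.0301588 ]
1245 [-0.00445871  0.00246205  0.07466126] [ 0.46371402 -0.17103155  0.07209265] ((0.4615618586540222, -0.17492738366127014), 0.059799451380968094)
```

The load is off the blade and the cake is flat on the rails. I draw the blade out.

jog_arm(
  increments=[
    {"dx": 0.006,"dy": -0.04,"dz": 0,"ax": 0,"ay": 0,"az": 0,"gripper": -1},
    {"dx": 0.018,"dy": -0.12,"dz": 0,"ax": 0,"ay": 0,"az": 0,"gripper": -1},
    {"dx": 0.033,"dy": -0.22,"dz": 0,"ax": 0,"ay": 0,"az": 0,"gripper": -1},
    {"dx": 0.048,"dy": -0.32,"dz": 0,"ax": 0,"ay": 0,"az": 0,"gripper": -1},
    {"dx": 0.065,"dy": -0.43,"dz": 0,"ax": 0,"ay": 0,"az": 0,"gripper": -1},
    {"dx": 0.081,"dy": -0.54,"dz": 0,"ax": 0,"ay": 0,"az": 0,"gripper": -1},
  ],
)

```text
time: 15.2
eef_pos: [0.4815, -0.3376, 0.1015]
tcp_rot: [0.997, 0.075, 0.0, 0.0]
contact_force: [-0.6, -0.2, -1.8]
opening: 0.403
finger_force: 99.8
```

jog_arm(
  increments=[
    {"dx": 0.017,"dy": -0.11,"dz": 0,"ax": 0,"ay": 0,"az": 0,"gripper": -1},
    {"dx": 0.035,"dy": -0.23,"dz": 0,"ax": 0,"ay": 0,"az": 0,"gripper": -1},
    {"dx": 0.052,"dy": -0.35,"dz": 0,"ax": 0,"ay": 0,"az": 0,"gripper": -1},
    {"dx": 0.069,"dy": -0.46,"dz": 0,"ax": 0,"ay": 0,"az": 0,"gripper": -1},
    {"dx": 0.084,"dy": -0.56,"dz": 0,"ax": 0,"ay": 0,"az": 0,"gripper": -1},
    {"dx": 0.084,"dy": -0.56,"dz": 0,"ax": 0,"ay": 0,"az": 0,"gripper": -1},
  ],
)

```text
time: 15.8
eef_pos: [0.4916, -0.4052, 0.1018]
tcp_rot: [0.997, 0.074, 0.0, 0.001]
contact_force: [-1.4, 0.4, -1.8]
opening: 0.412
finger_force: 99.8
```

```bash
python3 c.py; python3 -c "
from h import *
P=np.load('P.npy')
for n,u,v in [('j1',370,156),('j1',372,161),('j2',405,158)]: print(n,P[v,u].round(3))"
```

```text
[ 0.491645   -0.40516174  0.10181416] [-1.41392874  0.3793593  -1.75179705] [-0.08608863  0.03709702 -0.04254514]
1366 [-0.00122387 -0.00402421  0.07200614] [ 0.46143175 -0.17448553  0.07216526] ((0.46126148104667664, -0.17493057250976562), 0.05990232527256012)
j1 [ 0.693 -0.287  0.089]
j1 [ 0.68  -0.293  0.086]
j2 [ 0.695 -0.395  0.06 ]
```

jog_arm(
  increments=[
    {"dx": 0,"dy": 0,"dz": 0.2,"ax": 0,"ay": 0,"az": 0,"gripper": -1},
    {"dx": 0,"dy": 0,"dz": 0.45,"ax": 0,"ay": 0,"az": 0,"gripper": -1},
    {"dx": 0,"dy": 0,"dz": 0.7,"ax": 0,"ay": 0,"az": 0,"gripper": -1},
    {"dx": 0,"dy": 0,"dz": 0.83,"ax": 0,"ay": 0,"az": 0,"gripper": -1},
    {"dx": 0,"dy": 0,"dz": 0.83,"ax": 0,"ay": 0,"az": 0,"gripper": -1},
  ],
)

```text
time: 16.35
eef_pos: [0.4925, -0.4039, 0.2044]
tcp_rot: [0.997, 0.075, 0.002, 0.002]
contact_force: [0.6, -0.8, -3.5]
opening: 0.411
finger_force: 100.0
```

jog_arm(
  increments=[
    {"dx": 0.1,"dy": 0.16,"dz": 0,"ax": 0,"ay": 0,"az": -0.03,"gripper": -1},
    {"dx": 0.22,"dy": 0.35,"dz": 0,"ax": 0,"ay": 0,"az": -0.07,"gripper": -1},
    {"dx": 0.36,"dy": 0.57,"dz": 0,"ax": 0,"ay": 0,"az": -0.11,"gripper": -1},
    {"dx": 0.52,"dy": 0.81,"dz": 0,"ax": 0,"ay": 0,"az": -0.143,"gripper": -1},
  ],
)

```text
time: 16.75
eef_pos: [0.553, -0.3045, 0.1983]
tcp_rot: [0.999, -0.039, -0.002, -0.001]
contact_force: [0.3, 0.2, -2.6]
opening: 0.409
finger_force: 99.6
```

jog_arm(
  increments=[
    {"dx": 0.15,"dy": 0.23,"dz": 0,"ax": 0,"ay": 0,"az": 0,"gripper": -1},
    {"dx": 0.3,"dy": 0.46,"dz": 0,"ax": 0,"ay": 0,"az": 0,"gripper": -1},
    {"dx": 0.42,"dy": 0.66,"dz": 0,"ax": 0,"ay": 0,"az": 0,"gripper": -1},
    {"dx": 0.52,"dy": 0.81,"dz": 0,"ax": 0,"ay": 0,"az": 0,"gripper": -1},
  ],
)

```text
time: 17.15
eef_pos: [0.6157, -0.2063, 0.1982]
tcp_rot: [0.999, -0.037, -0.002, -0.001]
contact_force: [-0.7, -0.4, -1.9]
opening: 0.411
finger_force: 99.7
```

jog_arm(
  increments=[
    {"dx": 0.15,"dy": 0.23,"dz": 0,"ax": 0,"ay": 0,"az": 0,"gripper": -1},
    {"dx": 0.3,"dy": 0.46,"dz": 0,"ax": 0,"ay": 0,"az": 0,"gripper": -1},
    {"dx": 0.42,"dy": 0.66,"dz": 0,"ax": 0,"ay": 0,"az": 0,"gripper": -1},
    {"dx": 0.52,"dy": 0.81,"dz": 0,"ax": 0,"ay": 0,"az": 0,"gripper": -1},
    {"dx": 0.52,"dy": 0.81,"dz": 0,"ax": 0,"ay": 0,"az": 0,"gripper": -1},
    {"dx": 0.52,"dy": 0.81,"dz": 0,"ax": 0,"ay": 0,"az": 0,"gripper": -1},
  ],
)

```text
time: 17.75
eef_pos: [0.6776, -0.111, 0.1986]
tcp_rot: [0.999, -0.037, -0.002, -0.0]
contact_force: [-0.7, -1.3, -1.8]
opening: 0.413
finger_force: 99.7
```

jog_arm(
  increments=[
    {"dx": 0,"dy": -0.02,"dz": -0.2,"ax": 0,"ay": 0,"az": 0,"gripper": -1},
    {"dx": 0,"dy": -0.02,"dz": -0.45,"ax": 0,"ay": 0,"az": 0,"gripper": -1},
    {"dx": 0,"dy": -0.02,"dz": -0.65,"ax": 0,"ay": 0,"az": 0,"gripper": -1},
    {"dx": 0,"dy": -0.02,"dz": -0.8,"ax": 0,"ay": 0,"az": 0,"gripper": -1},
    {"dx": 0,"dy": -0.02,"dz": -0.9,"ax": 0,"ay": 0,"az": 0,"gripper": -1},
    {"dx": 0,"dy": -0.02,"dz": -0.98,"ax": 0,"ay": 0,"az": 0,"gripper": -1},
    {"dx": 0,"dy": -0.02,"dz": -1.0,"ax": 0,"ay": 0,"az": 0,"gripper": -1},
    {"dx": 0,"dy": -0.02,"dz": -1.0,"ax": 0,"ay": 0,"az": 0,"gripper": -1},
  ],
)

```text
time: 18.55
eef_pos: [0.6789, -0.1142, 0.0815]
tcp_rot: [0.999, -0.037, 0.0, 0.0]
contact_force: [-0.3, 0.6, -1.3]
opening: 0.411
finger_force: 99.9
```

jog_arm(
  increments=[
    {"dx": 0,"dy": 0,"dz": -0.04,"ax": 0,"ay": 0,"az": 0,"gripper": -1},
    {"dx": 0,"dy": 0,"dz": -0.08,"ax": 0,"ay": 0,"az": 0,"gripper": -1},
    {"dx": 0,"dy": 0,"dz": -0.11,"ax": 0,"ay": 0,"az": 0,"gripper": -1},
    {"dx": 0,"dy": 0,"dz": -0.14,"ax": 0,"ay": 0,"az": 0,"gripper": -1},
    {"dx": 0,"dy": 0,"dz": -0.16,"ax": 0,"ay": 0,"az": 0,"gripper": -1},
    {"dx": 0,"dy": 0,"dz": -0.17,"ax": 0,"ay": 0,"az": 0,"gripper": -1},
    {"dx": 0,"dy": 0,"dz": -0.17,"ax": 0,"ay": 0,"az": 0,"gripper": -1},
    {"dx": 0,"dy": 0,"dz": -0.17,"ax": 0,"ay": 0,"az": 0,"gripper": -1},
  ],
)

```text
time: 19.35
eef_pos: [0.6787, -0.1141, 0.0609]
tcp_rot: [0.999, -0.037, 0.0, 0.0]
contact_force: [-0.5, -0.4, -2.9]
opening: 0.408
finger_force: 99.9
```

jog_arm(
  increments=[
    {"dx": 0,"dy": 0,"dz": -0.01,"ax": 0,"ay": 0,"az": 0,"gripper": -1},
    {"dx": 0,"dy": 0,"dz": -0.02,"ax": 0,"ay": 0,"az": 0,"gripper": -1},
    {"dx": 0,"dy": 0,"dz": -0.03,"ax": 0,"ay": 0,"az": 0,"gripper": -1},
    {"dx": 0,"dy": 0,"dz": -0.036,"ax": 0,"ay": 0,"az": 0,"gripper": -1},
    {"dx": 0,"dy": 0,"dz": -0.036,"ax": 0,"ay": 0,"az": 0,"gripper": -1},
    {"dx": 0,"dy": 0,"dz": -0.036,"ax": 0,"ay": 0,"az": 0,"gripper": -1},
  ],
)

```text
time: 19.95
eef_pos: [0.6786, -0.1141, 0.0567]
tcp_rot: [0.999, -0.037, -0.0, -0.0]
contact_force: [-1.3, 0.8, 0.6]
opening: 0.411
finger_force: 100.2
```

Contact with the mat (the force has come back to about 0). I open the gripper and rise.

jog_arm(
  increments=[
    {"dx": 0,"dy": 0,"dz": 0,"ax": 0,"ay": 0,"az": 0,"gripper": 1},
    {"dx": 0,"dy": 0,"dz": 0,"ax": 0,"ay": 0,"az": 0,"gripper": 1},
    {"dx": 0,"dy": 0,"dz": 0,"ax": 0,"ay": 0,"az": 0,"gripper": 1},
    {"dx": 0,"dy": 0,"dz": 0,"ax": 0,"ay": 0,"az": 0,"gripper": 1},
    {"dx": 0,"dy": 0,"dz": 0,"ax": 0,"ay": 0,"az": 0,"gripper": 1},
    {"dx": 0,"dy": 0,"dz": 0,"ax": 0,"ay": 0,"az": 0,"gripper": 1},
    {"dx": 0,"dy": 0,"dz": 0,"ax": 0,"ay": 0,"az": 0,"gripper": 1},
    {"dx": 0,"dy": 0,"dz": 0,"ax": 0,"ay": 0,"az": 0,"gripper": 1},
  ],
)

```text
time: 20.75
eef_pos: [0.6786, -0.1141, 0.0564]
tcp_rot: [0.999, -0.037, -0.0, -0.0]
contact_force: [-0.3, -0.4, 0.2]
opening: 1.003
finger_force: 0.0
```

jog_arm(
  increments=[
    {"dx": 0,"dy": 0,"dz": 0.15,"ax": 0,"ay": 0,"az": 0,"gripper": 1},
    {"dx": 0,"dy": 0,"dz": 0.4,"ax": 0,"ay": 0,"az": 0,"gripper": 1},
    {"dx": 0,"dy": 0,"dz": 0.7,"ax": 0,"ay": 0,"az": 0,"gripper": 1},
    {"dx": 0,"dy": 0,"dz": 1,"ax": 0,"ay": 0,"az": 0,"gripper": 1},
    {"dx": 0,"dy": 0,"dz": 1,"ax": 0,"ay": 0,"az": 0,"gripper": 1},
    {"dx": 0,"dy": 0,"dz": 1,"ax": 0,"ay": 0,"az": 0,"gripper": 1},
    {"dx": 0,"dy": 0,"dz": 1,"ax": 0,"ay": 0,"az": 0,"gripper": 1},
  ],
)

```text
time: 21.45
eef_pos: [0.6779, -0.1138, 0.1756]
tcp_rot: [0.999, -0.037, -0.001, -0.0]
contact_force: [-0.5, 0.4, -0.7]
opening: 1.0
finger_force: 0.0
```

```bash
python3 c.py; python3 - <<'E'
from h import *
d=snap('side'); cv2.imwrite('pics/s6.png',cv2.resize(d['frame'][140:320,190:430],(800,600),interpolation=cv2.INTER_CUBIC))
E
```

```text
[ 0.67786132 -0.11380426  0.17556968] [-0.4704729   0.35766023 -0.68858609] [-0.05232517  0.01164801 -0.00672353]
957 [-0.00123484  0.01131536  0.0749574 ] [ 0.45857857 -0.18837621  0.07222127] ((0.46130892634391785, -0.17561350762844086), 0.05963589623570442)
```

View pics/s6.png

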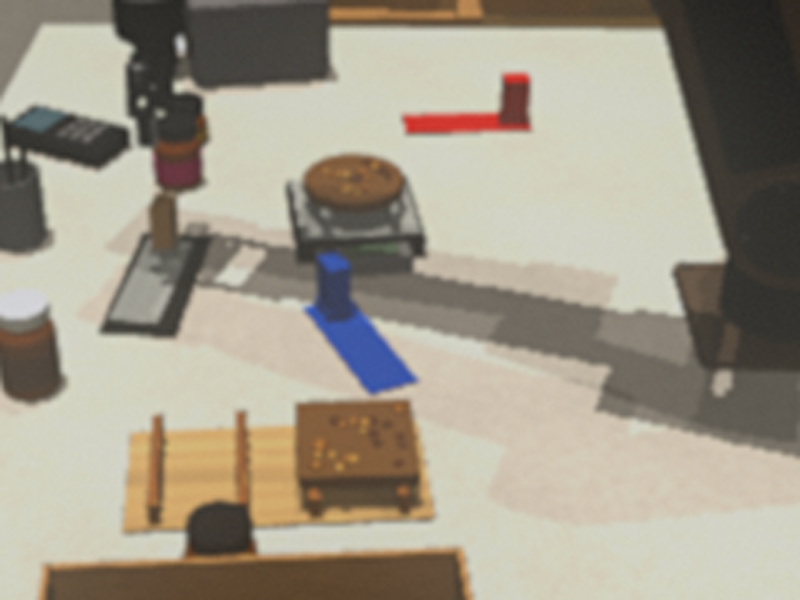

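The cake (355,180) lies flat on the scale, the lifter (160,270) lies flat on its mat, and nothing else has moved. I hand the job in.

```bash
python3 -c "
from plant import job
print(job.sign_off())"
```

```text
the job is handed in; nothing more can be done
None
```

The round cake lies flat on the scale's rails, about 2 mm from the cradle's middle by the top camera. The lifter is flat on its mat with the gripper clear, and the job is handed in; the sign-off gave no verdict.

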